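# Find the unlocked cover and push it open

## Task

Two of the three identical covers on the grey service box are locked and one is not: with the fingertips press gently on the ribbed far end of one cover after another until you find the one that rocks, and press it until its near edge has clearly tipped up. Then push that raised edge over, away from the robot, until the cover stands open past upright, and take the hand away. Do not grip the covers or lift anything, and do not shift the box or disturb the orange block, eye bolt, adapter and screwdriver about it.

Things in the scene. Friction and masses are not known exactly. Their poses are not given: they have to be found in the camera images.
- service_box: grey steel box, 150 (x) x 390 (y) x 160 mm high, about 4 kg, loose on the cabinet, turned up to 0.25 rad; origin at the centre of its underside, x to its far side (away from the robot), y to its left, z up. Three covers lie flush in its flat top in a row, centred at y = +100 (left), 0 (middle) and -100 mm (right); all three pivot about one line along y at x = +12, z = 158 mm.
- cover_left (a joint): angle of the left cover (95 (x) x 88 (y) x 5 mm), rad: 0 shut, grows as its far end sinks and its near edge rises, 1.57 upright, 1.9 at its stop, leaning away from the robot. Locked, it gives under 0.1 rad, springily; unlocked, it gives way at about 4 N on the pad and keeps any angle by pivot friction (0.06 N m). Which one is unlocked varies and cannot be seen.
- cover_middle (a joint): angle of the middle cover (95 (x) x 88 (y) x 5 mm), rad: 0 shut, grows as its far end sinks and its near edge rises, 1.57 upright, 1.9 at its stop, leaning away from the robot. Locked, it gives under 0.1 rad, springily; unlocked, it gives way at about 4 N on the pad and keeps any angle by pivot friction (0.06 N m). Which one is unlocked varies and cannot be seen.
- cover_right (a joint): angle of the right cover (95 (x) x 88 (y) x 5 mm), rad: 0 shut, grows as its far end sinks and its near edge rises, 1.57 upright, 1.9 at its stop, leaning away from the robot. Locked, it gives under 0.1 rad, springily; unlocked, it gives way at about 4 N on the pad and keeps any angle by pivot friction (0.06 N m). Which one is unlocked varies and cannot be seen.
- pad_left (a point): middle of the ribbed press pad on the top face of the left cover, 22 mm beyond the pivot line (13 mm from its far edge); it moves with the cover; axes as the box when shut
- edge_left (a point): middle of the near edge of the left cover, on its top face, 60 mm on the robot's side of the pivot line; it moves with the cover (at 0.55 rad it stands 31 mm above the box's top, at 1.57 rad 60 mm)
- pad_middle (a point): middle of the ribbed press pad on the top face of the middle cover, 22 mm beyond the pivot line (13 mm from its far edge); it moves with the cover; axes as the box when shut
- edge_middle (a point): middle of the near edge of the middle cover, on its top face, 60 mm on the robot's side of the pivot line; it moves with the cover (at 0.55 rad it stands 31 mm above the box's top, at 1.57 rad 60 mm)
- pad_right (a point): middle of the ribbed press pad on the top face of the right cover, 22 mm beyond the pivot line (13 mm from its far edge); it moves with the cover; axes as the box when shut
- edge_right (a point): middle of the near edge of the right cover, on its top face, 60 mm on the robot's side of the pivot line; it moves with the cover (at 0.55 rad it stands 31 mm above the box's top, at 1.57 rad 60 mm)
- clamp_block: stepped orange block, 30 x 70 x 38 mm high, standing along x on the left end of the box's top (about y = +170 mm of the box); origin at the centre of its underside
- ring_bolt: small steel eye bolt, 22 x 56 x 6 mm, lying along x on the right end of the box's top (about y = -172 mm of the box); origin at the centre of its underside
- adapter: black mains adapter, 75 x 34 x 50 mm high, standing on the cabinet's near left corner; origin at the centre of its underside
- screwdriver: screwdriver with a red handle, 190 mm long, 22 mm high, lying on the cabinet behind the box; origin at the centre of its underside
- skin_left: upper sheet of the left cover, aluminium, 95 x 88 x 3 mm; origin on the pivot line, turns with the cover
- liner_left: liner on the underside of the left cover, grey plastic, 79 x 72 x 2 mm, 8 mm inside the sheet's rim; origin on the pivot line, turns with the cover
- skin_middle: upper sheet of the middle cover, aluminium, 95 x 88 x 3 mm; origin on the pivot line, turns with the cover
- liner_middle: liner on the underside of the middle cover, grey plastic, 79 x 72 x 2 mm, 8 mm inside the sheet's rim; origin on the pivot line, turns with the cover
- skin_right: upper sheet of the right cover, aluminium, 95 x 88 x 3 mm; origin on the pivot line, turns with the cover
- liner_right: liner on the underside of the right cover, grey plastic, 79 x 72 x 2 mm, 8 mm inside the sheet's rim; origin on the pivot line, turns with the cover

How it is judged:
On the way, in this order (a step that is already met when the one before it is completed fails the run):
1. one cover has been rocked: its near edge is clearly tipped up (value of joint any of cover_left, cover_middle, cover_right above 0.25 rad), for 0.1 s.
2. that cover has been pushed open past upright (value of joint any of cover_left, cover_middle, cover_right above 1.6 rad), for 0.2 s.
At the end, for the whole second after the job is handed in: one cover stands open at more than 1.6 rad and at rest, the two others are shut (below 0.06 rad), and the box stands still within 20 mm of where it was (((value of joint cover_left above 1.6 rad and value of joint each of cover_middle, cover_right below 0.06 rad) or (value of joint cover_middle above 1.6 rad and value of joint each of cover_left, cover_right below 0.06 rad) or (value of joint cover_right above 1.6 rad and value of joint each of cover_left, cover_middle below 0.06 rad)) and linear speed of service_box below 0.01 m/s and distance of service_box from where it was at the start of the episode below 0.02 m and velocity of joint each of cover_left, cover_middle, cover_right below 0.05 rad/s); the robot touches nothing.
It fails at once if the box is pushed along by more than 20 mm or lifted (distance of service_box from where it was at the start of the episode above 0.02 m or height (world z) of service_box above 0.01 m).
It fails at once if a cover is pressed with more than 80 N (contact force between the fingers and skin_left above 80 N or contact force between the fingers and skin_middle above 80 N or contact force between the fingers and skin_right above 80 N).
It fails at once if a cover is gripped: the fingers squeeze its sheet and its liner at once with more than 6 N each ((contact force between the fingers and skin_left above 6 N and contact force between the fingers and liner_left above 6 N) or (contact force between the fingers and skin_middle above 6 N and contact force between the fingers and liner_middle above 6 N) or (contact force between the fingers and skin_right above 6 N and contact force between the fingers and liner_right above 6 N)).
It fails at once if the orange block, eye bolt, adapter or screwdriver is moved by more than 25 mm, lifted or tipped over (distance of any of clamp_block, ring_bolt, adapter, screwdriver from where it was at the start of the episode above 0.025 m or angle between any of clamp_block, adapter's own z axis and vertical above 0.5 rad).
It also fails if it takes over 48 s, if anything falls off the work surface, if the arm or the gripper's body presses on something with over 40 N, if the wrist force passes 120 N, or if a joint passes its speed limit or range.

## Robot

A 7-joint arm with a two-finger parallel gripper is mounted at the origin on a cart in front of the work surface, level with it; the furniture and walls round the work are solid. World frame = base frame: x ahead of the robot, y to its left, z up, the work surface at z = 0. Lengths are in m, angles in rad, forces in N, time in s.
With the tool pointing down it reaches from about 0.4 to 0.75 m from the base axis. Payload 19.5 kg.
Tool frame: the origin (TCP) lies between the finger pads; the fingertips stand 11 mm ahead of it and the grasp point (between the pads) lies 8 mm behind it; x points along the fingers, y is the direction in which the jaws open and shut, and the axes are right-handed (so a half turn about x gives the same grasp; the last joint's range is limited). The gripper opens to 85 mm and grips with 20 to 120 N. Pads are 22 mm wide; open, the fingers measure 114 mm over their backs; the gripper's body (76 mm by 85 mm) begins 54 mm behind the grasp point. The pads swing forward as they close: fully open they stand 13 mm farther back than shut.
Start: joints at [-1.379, 0.707, -0.028, 1.485, 0.022, 0.951, -0.075], TCP at [0.133, 0.559, 0.242] pointing down, gripper open.
Joint ranges: [-2.71, 2.71], [-0.32, 2.16], [-1.57, 1.52], [0, 2.45], [-1.46, 4.6], [0, 2.02], [-2.83, 2.83]. Speed limits (rad/s): [1.89, 1.89, 2.57, 2.57, 3.01, 3.01, 3.01].

## Interface

Orientations are given as [roll, pitch, yaw] about the fixed x, y, z axes, in that order (R = Rz(yaw) Ry(pitch) Rx(roll)).
In Python, from cell import read_state, viewer, order gives the robot as it stands.
- The arm moves only by the tool play_rows, never from a script. Its argument "series" is a list of rows, each an object with "rot": the turn, a rotation vector about the tool's x, y, z in units of 8 degrees (1.0 is 8 degrees), a list of three; "delta_pos": the shift along the tool's x, y, z in units of 25 mm (1.0 is 25 mm), a list of three; "grip": the finger opening in mm, from 0 to 85.4. A call has 1 to 20 rows; each row is the pose to reach, as a shift and turn from the pose commanded when the call began, along the tool's axes at that moment; what a row does not reach only later rows make up. A row lasts 1/10 s, in which the tool goes at most 50 mm and 8.59 degrees, less where a joint would pass 70% of its speed; a pose out of reach is approached as far as the arm can. A call with a gripper value outside its range is refused whole. The fingers move at their own pace and stop on an object; "newtons" is the grip in N (left out, the last holds). Time passes only in rows, so rows that repeat a pose let the fingers close. It gives the time, the measured TCP pose, the force and the opening at its end, in the units of the state.
- read_state(): the state, without advancing time (a new reading comes with each control period).
- viewer.get_image(name): name is "scene" or "top"; returns a dict with "img" (384x512x3 uint8, blue, green, red), "mtx" (3x3 intrinsics, pixels), "k1" (the pictures are not rectified: a ray, as slopes to the right and down, at radius r is drawn at 1 + k1 r^2 times it, then the intrinsics apply), "camera_from_world" (4x4, takes a point from world to camera coordinates). Camera axes: x right, y down, z forward; pixel columns grow to the right and rows downward; lengths in m; the calibration is good to about 2 mm. A picture is of the moment at which its call begins. There is no depth.
- order.sign_off(): hands the job in, once; it reports no verdict.
The state is a dict: "time": time; "qpos": joint angles; "joint_velocities": joint speeds; "joint_torque": joint torques, N m; "eef_pos": TCP position; "tcp_rot": TCP orientation; "force": force on the tool from outside, world axes, zero at the start; "wrist_torque": the same for the moment, N m; "finger_gap": finger opening in m.
Only numpy, scipy, OpenCV 4.12 (cv2) and the standard library are available. Lean on these libraries where they do the work, as an engineer would, in place of code of your own. Each camera call takes 0.05 s, during which the arm holds its last target.

## Working session

There is one attempt and no reset: what is moved stays moved. The work goes in short steps, Python scripts to look and compute and a tool call to move; the robot and the scene stay as the last step left them, time stands still between calls to the robot, and variables do not carry over. Pictures are saved under pics/ and viewed, and the job is handed in when it is done.

Besides the shell and the picture viewer there is one more tool, called after "Call:" in YAML: its name, and indented under it one key for each argument. play_rows: Moves the arm, as the interface text tells. Its arguments: {"type":"object","properties":{"series":{"type":"array","items":{"type":"object","properties":{"rot":{"type":"array","items":{"type":"number"}},"delta_pos":{"type":"array","items":{"type":"number"}},"grip":{"type":"number"}}}},"newtons":{"type":"number"}},"required":["series"]}

```bash
ls; mkdir -p pics; python3 - <<'E'
from cell import read_state, viewer
import cv2
s=read_state()
for k in ['time','eef_pos','tcp_rot','force','finger_gap']: print(k,s[k])
for n in ['scene','top']:
    d=viewer.get_image(n); cv2.imwrite(f'pics/{n}0.png',d['img']); print(n,d['mtx'],d['k1'],d['camera_from_world'])
E
```

```text
pics
time 0.0
eef_pos [0.13316055 0.55911471 0.24183603]
tcp_rot [-1.51490879  1.56971867 -1.74867518]
force [ 0.09334338 -0.4396407   0.2657026 ]
finger_gap 0.08517990948249508
scene [[354.95870089   0.         256.27391872]
 [  0.         354.95870089 196.80770103]
 [  0.           0.           1.        ]] -0.026657225158238543 [[ 0.88269163 -0.46994744 -0.00220897 -0.44583261]
 [-0.28338272 -0.52850989 -0.80023217  0.29778338]
 [ 0.3748996   0.70698423 -0.59968624  0.64015529]
 [ 0.          0.          0.          1.        ]]
top [[355.48981673   0.         259.77086104]
 [  0.         355.48981673 198.21807779]
 [  0.           0.           1.        ]] -0.058520915432380465 [[ 0.01821598 -0.99936188 -0.03072488  0.12702192]
 [-0.99254339 -0.01437033 -0.1210418   0.57023965]
 [ 0.12052304  0.03270067 -0.99217179  0.95967316]
 [ 0.          0.          0.          1.        ]]
```

View pics/scene0.png

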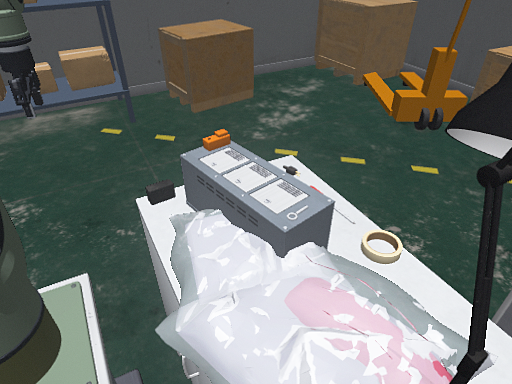

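View pics/top0.png

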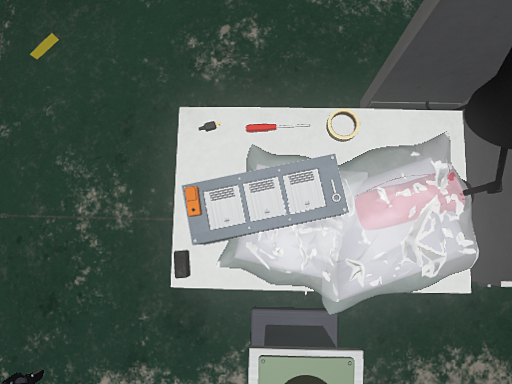

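The scene view shows the grey box with its covers, and a plastic bag heaped against its right front. In the top view the box's top face runs from about (183,185) to (347,213). I'll zoom in for exact corners.

```bash
cat > h.py <<'E'
import numpy as np, cv2
from cell import read_state, viewer
def ray(d,uv):
    K=d['mtx'];p=np.array([(uv[0]-K[0,2])/K[0,0],(uv[1]-K[1,2])/K[1,1]])
    q=p.copy()
    for _ in range(20): q=p/(1+d['k1']*(q@q))
    T=d['camera_from_world'];R=T[:3,:3]
    return -R.T@T[:3,3], R.T@np.array([q[0],q[1],1])
def onz(d,uv,z):
    o,v=ray(d,uv); return o+v*(z-o[2])/v[2]
def proj(d,P):
    T=d['camera_from_world'];c=T[:3,:3]@np.array(P)+T[:3,3];q=c[:2]/c[2];q=q*(1+d['k1']*(q@q))
    return q*[d['mtx'][0,0],d['mtx'][1,1]]+d['mtx'][:2,2]
E
python3 - <<'E'
import cv2
i=cv2.imread('pics/top0.png')[140:260,165:365]; cv2.imwrite('pics/topz.png',cv2.resize(i,(800,480),interpolation=2))
i=cv2.imread('pics/scene0.png')[120:270,150:350]; cv2.imwrite('pics/scz.png',cv2.resize(i,(800,600),interpolation=2))
E
```

```text
(no output)
```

View pics/topz.png

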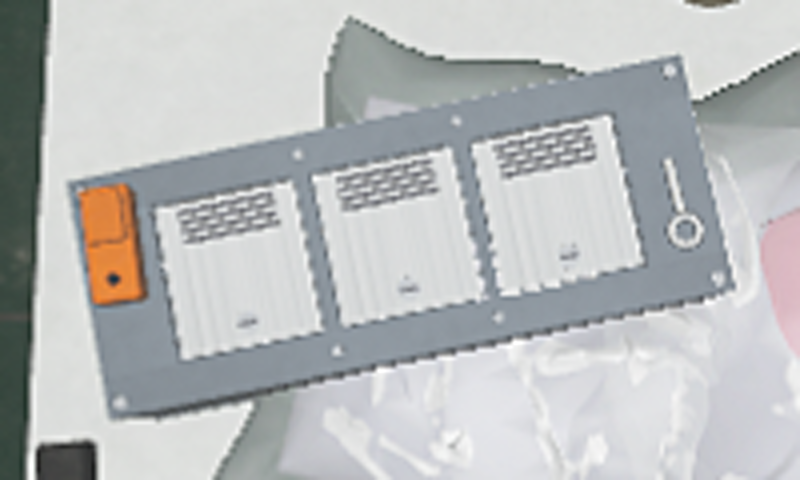

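View pics/scz.png

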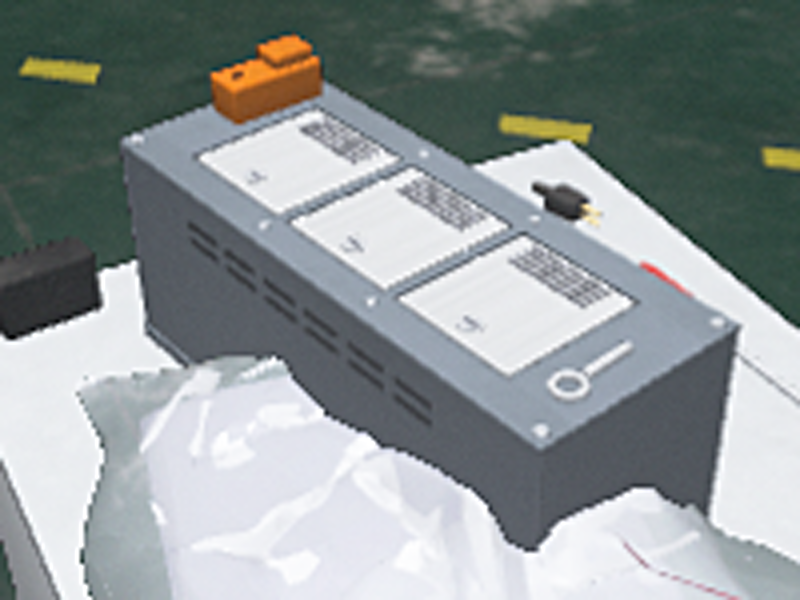

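The covers are clear in both zooms. Top-view corners of the box's top are about (182,185.5), (335,154), (348.5,212.5) and (193,244.5). I'll get the same corners in the scene view and compute the box pose.

```bash
cat >> h.py <<'E'
E
python3 - <<'E'
from h import *
t=viewer.get_image('top'); s=viewer.get_image('scene')
z=lambda L,ox,oy:[(ox+(u+.5)/4-.5,oy+(v+.5)/4-.5) for u,v in L]
names=['farL','farR','nearR','nearL']
loc=np.array([[75,195],[75,-195],[-75,-195],[-75,195]])/1000.
def fit(loc,W):
    H=(loc-loc.mean(0)).T@(W-W.mean(0));a=np.arctan2(H[0,1]-H[1,0],H[0,0]+H[1,1])
    R=np.array([[np.cos(a),-np.sin(a)],[np.sin(a),np.cos(a)]]);o=W.mean(0)-R@loc.mean(0)
    return a,o,R,(W-(loc@R.T+o))
W=np.array([onz(t,p,.16)[:2] for p in z([(68,182),(681,56),(735,290),(113,416)],165,140)])
a,o,R,r=fit(loc,W);print('top',a,o,np.round(r*1000,1))
W=np.array([onz(s,p,.16)[:2] for p in z([(330,82),(739,328),(540,450),(122,145)],150,120)])
a2,o2,R2,r=fit(loc,W);print('scene',a2,o2,np.round(r*1000,1))
# cover corners: middle cover from top
l3=np.array([[x,y+dy] for y in(.1,0,-.1) for dy in(.044,-.044) for x in (.047,-.048)])
W=np.array([onz(t,p,.16)[:2] for p in z([(155,207),(181,360),(297,180),(324,331),(314,176),(340,325),(456,147),(484,299),(472,142),(498,295),(612,116),(642,266)],165,140)])
a3,o3,R3,r=fit(l3,W);print('covers',a3,o3,np.round(r*1000,1))
for y in(.1,0,-.1): print('pad',y,R3@[.034,y]+o3,'edge',R3@[-.048,y]+o3, 'pivot', R3@[.012,y]+o3)
E
```

```text
top 0.2181038485801722 [0.55297395 0.12112459] [[-0.9 -0.4]
 [-1.1  0.8]
 [ 0.2  1.6]
 [ 1.7 -2. ]]
scene 0.20741848441466332 [0.55304957 0.11147357] [[  3.8 -17.2]
 [ -1.8   9.2]
 [  1.3   8.7]
 [ -3.2  -0.7]]
covers 0.21072954285399859 [0.55242097 0.121814  ] [[-0.1 -0.3]
 [-1.2  0.1]
 [-0.5 -1.9]
 [-0.5 -0.9]
 [-0.4 -0.6]
 [ 0.9  1.2]
 [ 0.5 -1.9]
 [-0.3 -0.2]
 [ 1.2 -0. ]
 [-0.2  3.1]
 [ 0.3 -0.2]
 [ 0.4  1.6]]
pad 0.1 [0.56475151 0.22671375] edge [0.48456546 0.20956153] pivot [0.54323818 0.22211193]
pad 0 [0.58566884 0.12892589] edge [0.5054828  0.11177368] pivot [0.56415551 0.12432408]
pad -0.1 [0.60658618 0.03113803] edge [0.52640013 0.01398582] pivot [0.58507285 0.02653622]
```

```bash
cat >> h.py <<'E'
from scipy.spatial.transform import Rotation as Rn
A=.213; O=np.array([.5525,.1215])
BX=np.array([np.cos(A),np.sin(A),0]);BY=np.array([-np.sin(A),np.cos(A),0])
def Rt(s):
    return Rn.from_euler('xyz',s['tcp_rot'])
def box(x,y,z): return np.array([O[0],O[1],0])+BX*x+BY*y+[0,0,z]
def plan(targets,gripdown=True):
    "targets: tcp world points; prints shift in units, and rot vec to canonical"
    s=read_state();R=Rt(s);p=np.array(s['eef_pos'])
    for t in targets: print('delta',np.round(R.inv().apply(np.array(t)-p)/.025,3))
    best=min((R.inv()*Rn.from_matrix(np.c_[[0,0,-1],sg*BY,np.cross([0,0,-1],sg*BY)]) for sg in(1,-1)),key=lambda q:q.magnitude())
    print('rot',np.round(np.degrees(best.as_rotvec())/8,3)); 
    q=R.inv().apply(p-[O[0],O[1],0]);d=p-[O[0],O[1],0]
    print('boxcoords mm',np.round([d@BX*1e3,d@BY*1e3,p[2]*1e3],1),'F',np.round(s['force'],2),'t',s['time'],'gap',s['finger_gap'])
E
python3 - <<'E'
from h import *
print(Rt(read_state()).as_matrix().round(3))
plan([[.133,.559,.28],box(.034,.1,.28),box(.034,.1,.21)])
E
```

```text
[[-0.     0.232  0.973]
 [-0.001  0.973 -0.232]
 [-1.    -0.001 -0.   ]]
delta [-1.519 -0.011 -0.003]
delta [-1.514 -8.953 19.872]
delta [ 1.286 -8.951 19.873]
rot [-3.2e+00 -1.0e-03  4.0e-03]
boxcoords mm [-317.3  516.5  242. ] F [ 0.4  -0.04 -0.87] t 0.2 gap 0.08535538774184029
```

Call:
play_rows:
  newtons: 40
  series:
    - {"delta_pos":[-1.5,0,0],"rot":[0,0,0],"grip":0}
    - {"delta_pos":[-1.5,-0.7,1.6],"rot":[-0.5,0,0],"grip":0}
    - {"delta_pos":[-1.5,-1.4,3.2],"rot":[-1,0,0],"grip":0}
    - {"delta_pos":[-1.5,-2.1,4.8],"rot":[-1.5,0,0],"grip":0}
    - {"delta_pos":[-1.5,-2.9,6.4],"rot":[-2,0,0],"grip":0}
    - {"delta_pos":[-1.5,-3.6,8],"rot":[-2.5,0,0],"grip":0}
    - {"delta_pos":[-1.5,-4.3,9.6],"rot":[-3,0,0],"grip":0}
    - {"delta_pos":[-1.5,-5,11.2],"rot":[-3.2,0,0],"grip":0}
    - {"delta_pos":[-1.5,-5.8,12.8],"rot":[-3.2,0,0],"grip":0}
    - {"delta_pos":[-1.5,-6.5,14.4],"rot":[-3.2,0,0],"grip":0}
    - {"delta_pos":[-1.5,-7.2,16],"rot":[-3.2,0,0],"grip":0}
    - {"delta_pos":[-1.5,-7.9,17.6],"rot":[-3.2,0,0],"grip":0}
    - {"delta_pos":[-1.5,-8.6,19],"rot":[-3.2,0,0],"grip":0}
    - {"delta_pos":[-1.5,-8.95,19.87],"rot":[-3.2,0,0],"grip":0}
    - {"delta_pos":[-1.5,-8.95,19.87],"rot":[-3.2,0,0],"grip":0}
    - {"delta_pos":[-1.5,-8.95,19.87],"rot":[-3.2,0,0],"grip":0}
    - {"delta_pos":[-1.5,-8.95,19.87],"rot":[-3.2,0,0],"grip":0}

```text
time: 1.9
eef_pos: [0.5639, 0.2274, 0.2798]
tcp_rot: [2.276, 1.57, 2.49]
force: [-0.0, 0.4, 0.6]
finger_gap: 0.0001
```

```bash
python3 - <<'E'
from h import *
plan([box(.034,.1,.19),box(.034,.1,.175)])
d=viewer.get_image('scene');cv2.imwrite('pics/s1.png',cv2.resize(d['img'][40:240,130:380],(750,600),interpolation=2))
E
```

```text
delta [ 3.594 -0.046  0.018]
delta [ 4.194 -0.046  0.018]
rot [ 0.009 -0.002 -0.002]
boxcoords mm [ 33.6 101.1 279.8] F [-0.03  0.41  0.61] t 1.9 gap 5.8451315707702006e-05
```

View pics/s1.png

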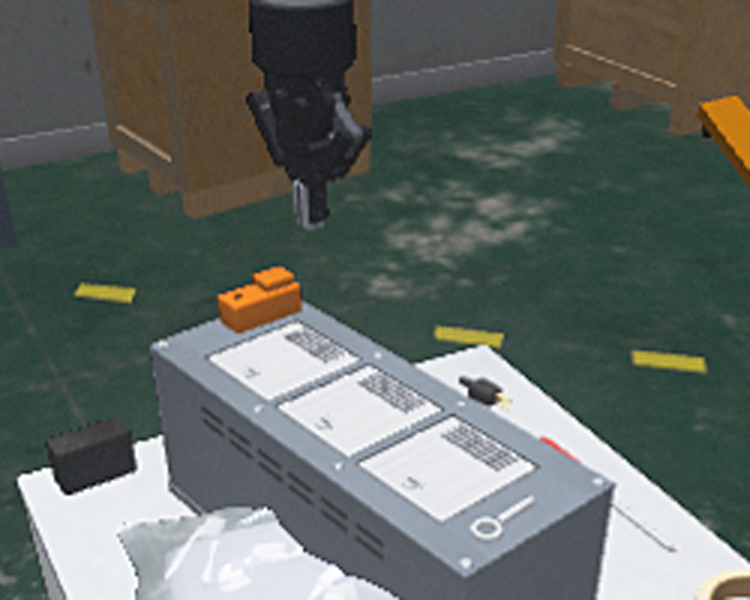

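The shut fingers hover above the left cover's pad, at about (312,225) in the zoom, clear of the orange block. I'll descend and press gently.

Call:
play_rows:
  series:
    - {"delta_pos":[1.5,0,0],"rot":[0,0,0],"grip":0}
    - {"delta_pos":[3,-0.04,0.02],"rot":[0,0,0],"grip":0}
    - {"delta_pos":[3.9,-0.04,0.02],"rot":[0,0,0],"grip":0}
    - {"delta_pos":[4.16,-0.04,0.02],"rot":[0,0,0],"grip":0}
    - {"delta_pos":[4.2,-0.04,0.02],"rot":[0,0,0],"grip":0}
    - {"delta_pos":[4.24,-0.04,0.02],"rot":[0,0,0],"grip":0}
    - {"delta_pos":[4.28,-0.04,0.02],"rot":[0,0,0],"grip":0}
    - {"delta_pos":[4.28,-0.04,0.02],"rot":[0,0,0],"grip":0}
    - {"delta_pos":[4.28,-0.04,0.02],"rot":[0,0,0],"grip":0}

```text
time: 2.85
eef_pos: [0.5654, 0.2258, 0.1733]
tcp_rot: [0.025, 1.57, 0.238]
force: [-0.3, 0.2, -0.3]
finger_gap: 0.0002
```

Call:
play_rows:
  series:
    - {"delta_pos":[0.04,0,0],"rot":[0,0,0],"grip":0}
    - {"delta_pos":[0.08,0,0],"rot":[0,0,0],"grip":0}
    - {"delta_pos":[0.12,0,0],"rot":[0,0,0],"grip":0}
    - {"delta_pos":[0.12,0,0],"rot":[0,0,0],"grip":0}

```text
time: 3.25
eef_pos: [0.5654, 0.2258, 0.1703]
tcp_rot: [0.043, 1.57, 0.256]
force: [-1.2, -0.9, 9.6]
finger_gap: -0.0002
```

Call:
play_rows:
  series:
    - {"delta_pos":[0.03,0,0],"rot":[0,0,0],"grip":0}
    - {"delta_pos":[0.03,0,0],"rot":[0,0,0],"grip":0}

```text
time: 3.45
eef_pos: [0.5655, 0.2257, 0.17]
tcp_rot: [-0.004, 1.57, 0.209]
force: [-3.7, -2.3, 16.0]
finger_gap: -0.0001
```

Left is stiff: 16 N with under 1 mm of sink, so it is locked. On to the middle cover.

Call:
play_rows:
  series:
    - {"delta_pos":[-0.8,0,0],"rot":[0,0,0],"grip":0}
    - {"delta_pos":[-1,-1,0],"rot":[0,0,0],"grip":0}
    - {"delta_pos":[-1,-2.5,0],"rot":[0,0,0],"grip":0}
    - {"delta_pos":[-1,-4,0],"rot":[0,0,0],"grip":0}
    - {"delta_pos":[-0.6,-4,0],"rot":[0,0,0],"grip":0}
    - {"delta_pos":[-0.2,-4,0],"rot":[0,0,0],"grip":0}
    - {"delta_pos":[-0.16,-4,0],"rot":[0,0,0],"grip":0}
    - {"delta_pos":[-0.12,-4,0],"rot":[0,0,0],"grip":0}
    - {"delta_pos":[-0.08,-4,0],"rot":[0,0,0],"grip":0}
    - {"delta_pos":[-0.04,-4,0],"rot":[0,0,0],"grip":0}
    - {"delta_pos":[-0.04,-4,0],"rot":[0,0,0],"grip":0}

```text
time: 4.55
eef_pos: [0.5865, 0.1286, 0.1704]
tcp_rot: [0.654, 1.57, 0.868]
force: [0.1, 1.9, 2.3]
finger_gap: 0.0003
```

```bash
python3 - <<'E'
from h import *
plan([box(.034,0,.17)])
E
```

```text
delta [ 0.014  0.008 -0.029]
rot [ 0.004  0.005 -0.004]
boxcoords mm [ 34.7  -0.2 170.4] F [0.06 1.88 2.26] t 4.55 gap 0.0002764195344280701
```

Call:
play_rows:
  series:
    - {"delta_pos":[0.04,0,-0.02],"rot":[0,0,0],"grip":0}
    - {"delta_pos":[0.08,0,-0.02],"rot":[0,0,0],"grip":0}
    - {"delta_pos":[0.08,0,-0.02],"rot":[0,0,0],"grip":0}

```text
time: 4.85
eef_pos: [0.5864, 0.1283, 0.1683]
tcp_rot: [0.274, 1.569, 0.487]
force: [1.2, 3.4, 4.8]
finger_gap: 0.0002
```

About 4.8 N and sinking freely, so the middle cover is rocking. I'll press on.

Call:
play_rows:
  series:
    - {"delta_pos":[0.04,0,0],"rot":[0,0,0],"grip":0}
    - {"delta_pos":[0.08,0,0],"rot":[0,0,0],"grip":0}
    - {"delta_pos":[0.12,0,0],"rot":[0,0,0],"grip":0}
    - {"delta_pos":[0.16,0,0],"rot":[0,0,0],"grip":0}

```text
time: 5.25
eef_pos: [0.5859, 0.1281, 0.1642]
tcp_rot: [1.323, 1.571, 1.536]
force: [-1.2, 2.0, 6.1]
finger_gap: -0.0001
```

Call:
play_rows:
  series:
    - {"delta_pos":[0.05,0,0],"rot":[0,0,0],"grip":0}
    - {"delta_pos":[0.1,0,0],"rot":[0,0,0],"grip":0}
    - {"delta_pos":[0.15,0,0],"rot":[0,0,0],"grip":0}
    - {"delta_pos":[0.2,0,0],"rot":[0,0,0],"grip":0}
    - {"delta_pos":[0.2,0,0],"rot":[0,0,0],"grip":0}

```text
time: 5.75
eef_pos: [0.5859, 0.1275, 0.159]
tcp_rot: [-2.067, 1.57, -1.854]
force: [0.0, 0.4, 2.0]
finger_gap: -0.0001
```

```bash
python3 - <<'E'
from h import *
plan([])
d=viewer.get_image('scene');cv2.imwrite('pics/s2.png',cv2.resize(d['img'][90:240,180:380],(800,600),interpolation=2))
E
```

```text
rot [-0.002 -0.002  0.004]
boxcoords mm [ 33.9  -1.2 159. ] F [0.04 0.38 1.95] t 5.75 gap -0.0001426162884494743
```

View pics/s2.png

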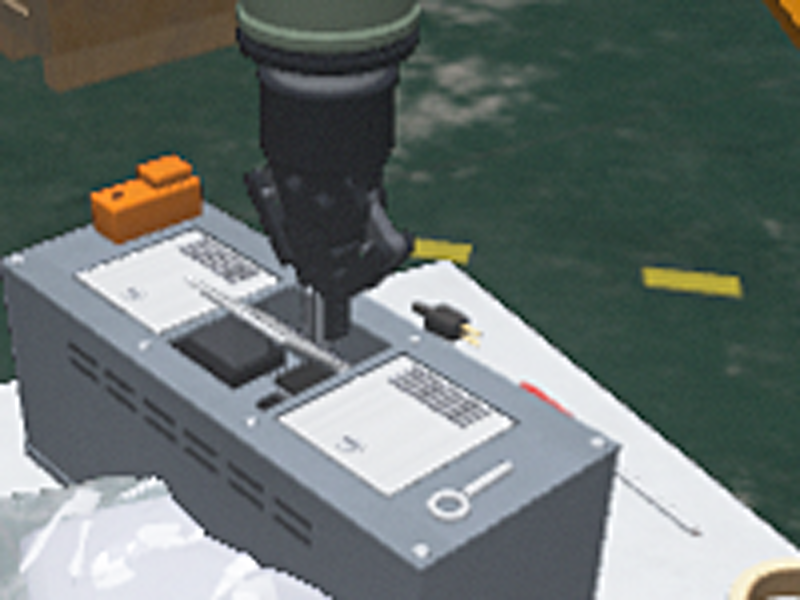

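The middle cover is clearly tipped: its near edge runs from about (190,283) to (345,368) in the zoom. I'll back straight up, go round to the near side and lower the fingers in front of the raised edge.

Call:
play_rows:
  series:
    - {"delta_pos":[-1,0,0],"rot":[0,0,0],"grip":0}
    - {"delta_pos":[-2.5,0,0],"rot":[0,0,0],"grip":0}
    - {"delta_pos":[-3.6,0,0],"rot":[0,0,0],"grip":0}
    - {"delta_pos":[-3.6,0,-1],"rot":[0,0,0],"grip":0}
    - {"delta_pos":[-3.6,0,-2.5],"rot":[0,0,0],"grip":0}
    - {"delta_pos":[-3.6,0,-4],"rot":[0,0,0],"grip":0}
    - {"delta_pos":[-3.6,0.05,-4.4],"rot":[0,0,0],"grip":0}
    - {"delta_pos":[-3.6,0.05,-4.4],"rot":[0,0,0],"grip":0}
    - {"delta_pos":[-2.5,0.05,-4.4],"rot":[0,0,0],"grip":0}
    - {"delta_pos":[-1.4,0.05,-4.4],"rot":[0,0,0],"grip":0}
    - {"delta_pos":[-1.2,0.05,-4.4],"rot":[0,0,0],"grip":0}
    - {"delta_pos":[-1.2,0.05,-4.4],"rot":[0,0,0],"grip":0}

```text
time: 7.0
eef_pos: [0.4784, 0.1058, 0.1888]
tcp_rot: [-2.961, 1.569, -2.748]
force: [-0.1, -0.2, 0.8]
finger_gap: -0.0002
```

```bash
python3 - <<'E'
from h import *
plan([])
d=viewer.get_image('scene');cv2.imwrite('pics/s3.png',cv2.resize(d['img'][90:240,180:380],(800,600),interpolation=2))
E
```

```text
rot [ 0.    -0.01   0.002]
boxcoords mm [-75.7   0.4 188.8] F [-0.14 -0.24  0.8 ] t 7.0 gap -0.0002441067723776787
```

View pics/s3.png

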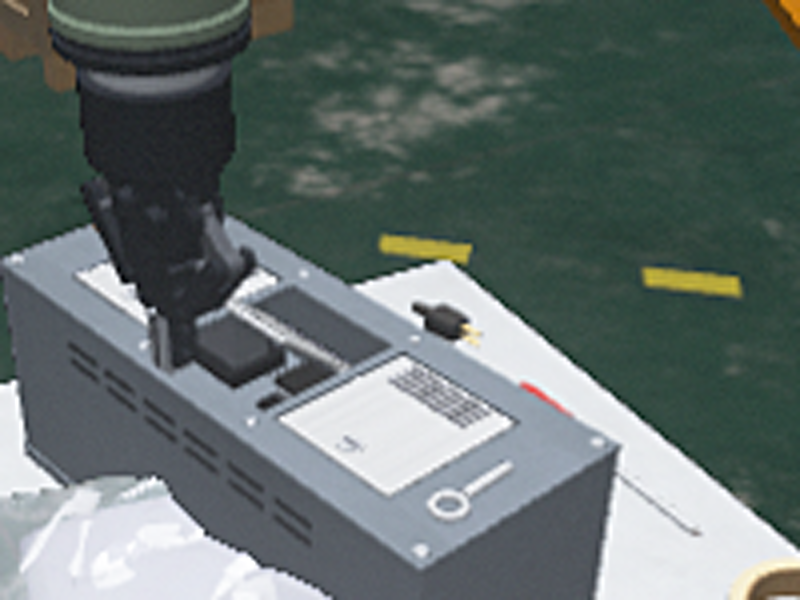

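The fingers stand in front of the raised edge, tip at about (175,368) in the zoom. Pushing away slowly.

Call:
play_rows:
  series:
    - {"delta_pos":[0,0,0.3],"rot":[0,0,0],"grip":0}
    - {"delta_pos":[0,0,0.6],"rot":[0,0,0],"grip":0}
    - {"delta_pos":[0,0,0.8],"rot":[0,0,0],"grip":0}
    - {"delta_pos":[0,0,1],"rot":[0,0,0],"grip":0}
    - {"delta_pos":[0,0,1.15],"rot":[0,0,0],"grip":0}
    - {"delta_pos":[0,0,1.3],"rot":[0,0,0],"grip":0}
    - {"delta_pos":[-0.05,0,1.45],"rot":[0,0,0],"grip":0}
    - {"delta_pos":[-0.1,0,1.6],"rot":[0,0,0],"grip":0}

```text
time: 7.85
eef_pos: [0.5165, 0.1141, 0.1916]
tcp_rot: [-2.955, 1.568, -2.742]
force: [-4.5, -0.4, 3.1]
finger_gap: 0.0002
```

Call:
play_rows:
  series:
    - {"delta_pos":[-0.05,0,0.15],"rot":[0,0,0],"grip":0}
    - {"delta_pos":[-0.1,0,0.3],"rot":[0,0,0],"grip":0}
    - {"delta_pos":[-0.15,0,0.45],"rot":[0,0,0],"grip":0}
    - {"delta_pos":[-0.2,0,0.6],"rot":[0,0,0],"grip":0}
    - {"delta_pos":[-0.3,0,0.75],"rot":[0,0,0],"grip":0}
    - {"delta_pos":[-0.4,0,0.9],"rot":[0,0,0],"grip":0}
    - {"delta_pos":[-0.5,0,1.05],"rot":[0,0,0],"grip":0}

```text
time: 8.55
eef_pos: [0.5432, 0.1199, 0.2042]
tcp_rot: [-1.826, 1.571, -1.613]
force: [-1.4, -0.3, -0.9]
finger_gap: 0.0
```

```bash
python3 - <<'E'
from h import *
plan([])
d=viewer.get_image('scene');cv2.imwrite('pics/s4.png',cv2.resize(d['img'][90:240,180:380],(800,600),interpolation=2))
E
```

```text
rot [ 0.    -0.     0.001]
boxcoords mm [ -9.4   0.4 204.2] F [-1.41 -0.25 -0.92] t 8.55 gap 3.2317000208717344e-05
```

View pics/s4.png

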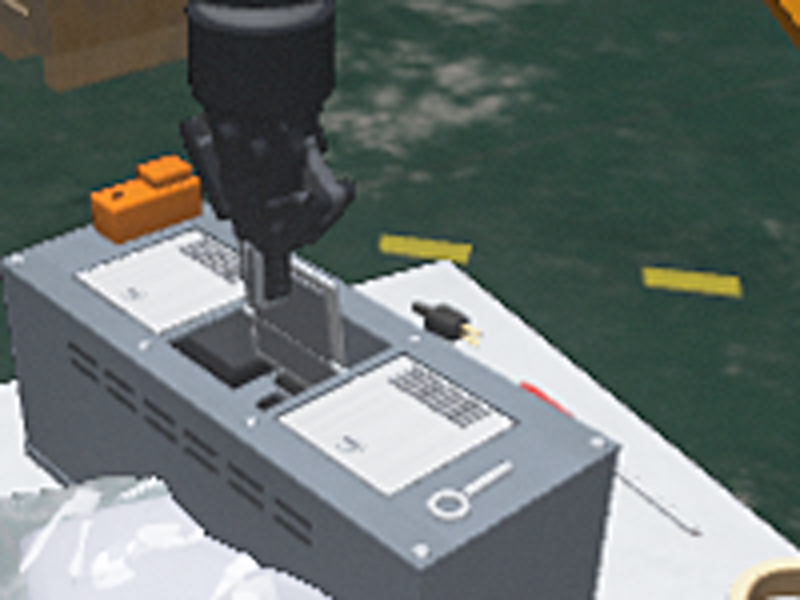

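The cover is nearly upright (250–345, 245–370 in the zoom) with its underside against the fingers. I'll push it past upright.

Call:
play_rows:
  series:
    - {"delta_pos":[-0.05,0,0.12],"rot":[0,0,0],"grip":0}
    - {"delta_pos":[-0.1,0,0.24],"rot":[0,0,0],"grip":0}
    - {"delta_pos":[-0.15,0,0.36],"rot":[0,0,0],"grip":0}
    - {"delta_pos":[-0.2,0,0.48],"rot":[0,0,0],"grip":0}
    - {"delta_pos":[-0.2,0,0.6],"rot":[0,0,0],"grip":0}
    - {"delta_pos":[-0.2,0,0.7],"rot":[0,0,0],"grip":0}

```text
time: 9.2
eef_pos: [0.5602, 0.1236, 0.209]
tcp_rot: [-2.567, 1.571, -2.354]
force: [-1.7, -0.5, 0.1]
finger_gap: -0.0
```

```bash
python3 - <<'E'
from h import *
plan([])
d=viewer.get_image('scene');cv2.imwrite('pics/s5.png',cv2.resize(d['img'][90:240,180:380],(800,600),interpolation=2))
E
```

```text
rot [-0. -0.  0.]
boxcoords mm [  8.    0.4 209. ] F [-1.7  -0.47  0.11] t 9.2 gap -4.864388940831898e-05
```

View pics/s5.png

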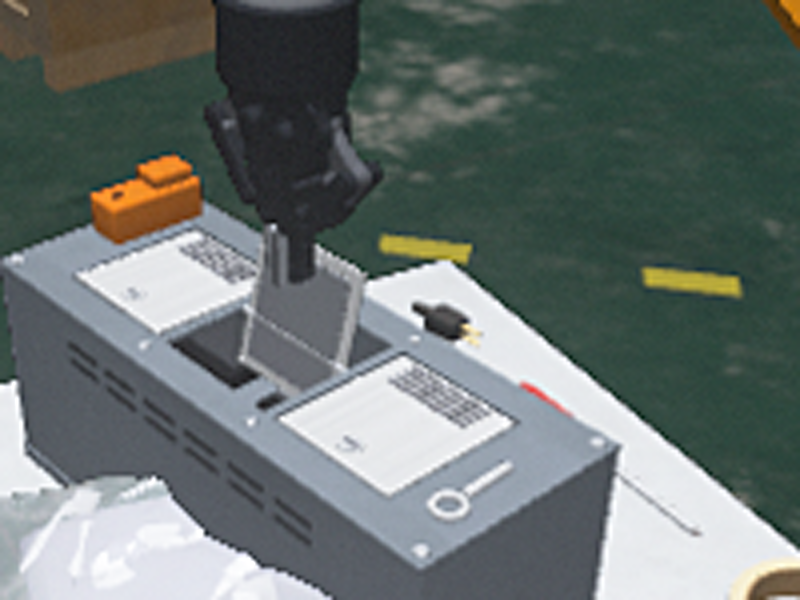

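It leans past upright, at an estimated 1.8 rad. A small extra push, then I'll back away.

Call:
play_rows:
  series:
    - {"delta_pos":[0,0,0.04],"rot":[0,0,0],"grip":0}
    - {"delta_pos":[0,0,0.08],"rot":[0,0,0],"grip":0}
    - {"delta_pos":[0,0,0.08],"rot":[0,0,0],"grip":0}

```text
time: 9.55
eef_pos: [0.5621, 0.124, 0.2091]
tcp_rot: [-0.88, 1.571, -0.667]
force: [0.1, 1.3, 0.1]
finger_gap: -0.0
```

Call:
play_rows:
  series:
    - {"delta_pos":[0,0,-0.4],"rot":[0,0,0],"grip":0}
    - {"delta_pos":[-0.3,0,-1],"rot":[0,0,0],"grip":0}
    - {"delta_pos":[-1.5,0,-2],"rot":[0,0,0],"grip":0}
    - {"delta_pos":[-3,0,-3],"rot":[0,0,0],"grip":0}
    - {"delta_pos":[-4.5,0,-4],"rot":[0,0,0],"grip":0}
    - {"delta_pos":[-5,0,-5],"rot":[0,0,0],"grip":0}
    - {"delta_pos":[-5,0,-5],"rot":[0,0,0],"grip":0}
    - {"delta_pos":[-5,0,-5],"rot":[0,0,0],"grip":0}
    - {"delta_pos":[-5,0,-5],"rot":[0,0,0],"grip":0}

```text
time: 10.45
eef_pos: [0.4403, 0.0977, 0.3336]
tcp_rot: [3.02, 1.57, -3.05]
force: [0.3, -0.5, 0.3]
finger_gap: -0.0005
```

```bash
python3 - <<'E'
from h import *
plan([])
d=viewer.get_image('scene');cv2.imwrite('pics/s6.png',cv2.resize(d['img'][90:240,180:380],(800,600),interpolation=2))
d=viewer.get_image('top');cv2.imwrite('pics/t6.png',cv2.resize(d['img'][140:260,165:365],(800,480),interpolation=2))
E
```

```text
rot [-0.    -0.003 -0.   ]
boxcoords mm [-114.7    0.4  333.6] F [ 0.3  -0.54  0.25] t 10.45 gap -0.0005226899665960329
```

View pics/s6.png

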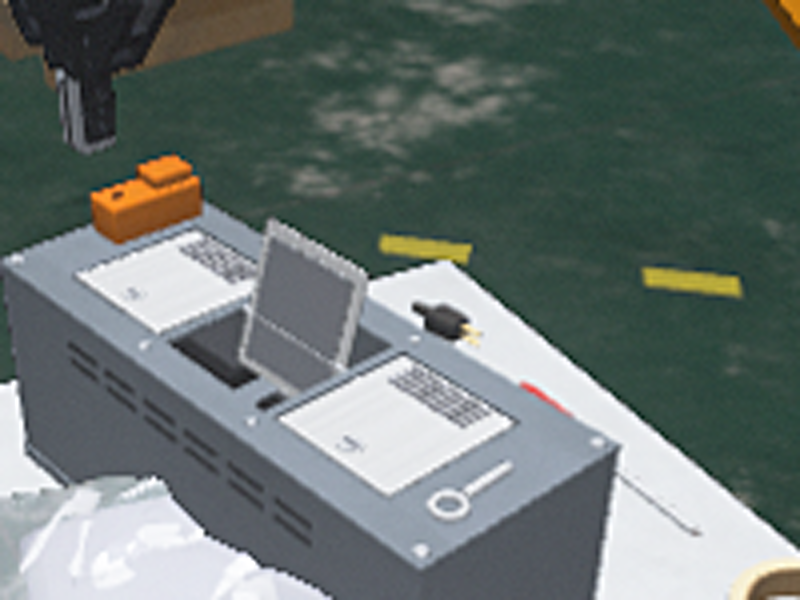

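View pics/t6.png

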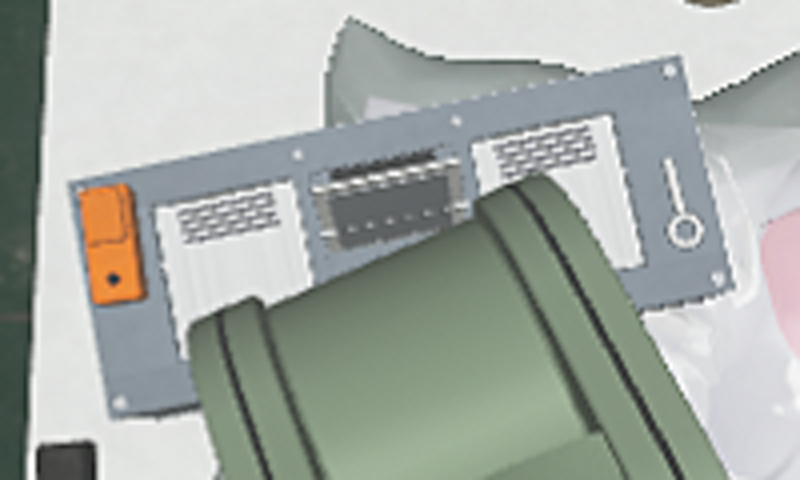

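The cover stays open by itself, with its raised edge from about (270,222) to (367,268) in the scene zoom. The box and the loose items show no shift in either view. I'll check the angle by intersecting the edge rays with the cover's swing planes.

```bash
python3 - <<'E'
from h import *
d=viewer.get_image('scene')
for uv,y in (((270,222),.044),((367,268),-.044)):
    o,v=ray(d,(180+(uv[0]+.5)/4-.5,90+(uv[1]+.5)/4-.5))
    P0=box(.012,y,.158); k=((P0-o)@BY)/(v@BY); q=o+k*v-P0
    print(np.round([q@BX*1e3,q[2]*1e3],1),'len',np.hypot(q@BX,q[2]),'theta',np.arctan2(q[2],-q@BX))
E
```

```text
[17.1 53.4] len 0.05609043637509761 theta 1.8815170285296556
[15.3 61.7] len 0.063539223206982 theta 1.8146752557567323
```

The edge length comes out at 56 and 64 mm (60 expected), and the angle at about 1.85 rad, above the 1.6 needed. Handing in.

```bash
python3 -c "
from cell import order
print(order.sign_off())"
```

```text
the job is handed in; nothing more can be done
None
```

The middle cover was the unlocked one. It now stands open past upright, the hand is clear, and I handed the job in at about 10.5 s of the 48 s allowed.

- **Finding it:** I pressed the left cover first; it held stiff at 16 N, so it is locked. The middle one gave way at about 5 N, and I pressed it until its near edge had clearly tipped up. I did not press the right cover.
- **Opening it:** I pushed the raised edge over with the shut fingers; the wrist readings during the push showed about 5 N. Then I backed the hand off to about 0.33 m height.
- **Last checks:**
  - **Angle:** in the scene view the cover stands at 1.81 to 1.88 rad from its two edge corners. The edge length measured 56 and 64 mm against 60 mm, so the angle is approximate.
  - **Surroundings:** the other two covers look shut, though the arm hid part of them in the top view. The box, orange block, eye bolt and screwdriver showed no visible shift in the final pictures. The adapter was only partly in frame, and the part that showed had not moved.
  - **Touch:** wrist force read near zero after the hand left.
- **Disagreement:** my first scene-view estimate of the box position was about 10 mm off the top-view one, mainly at the far-left corner, which the orange block hides. I used the top-view fit of the cover corners, which left errors of up to 3 mm.

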